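# Balance the headphone amplifier and take down the headset

### The job

Get the headset ready for a call. First turn only the inner silver knob of the grey headphone amplifier until its black line points the same way as the orange line on the outer ring, leaving the outer ring where it is. Then lift the headset off its two-pronged stand, up past the upturned tips, and set it down (do not drop it) standing upright with both ear cups on the blue mat, without disturbing the mug, bottles and pen cup.

Things in the scene. Friction and masses are not known exactly. Their poses are not given: they have to be found in the camera images.
- inner_top (a point): Centre of the top face of the silver inner knob, on the common axis of both knobs. The knob is a plain cylinder 38 mm in diameter standing 34 mm above the outer ring. z of this frame points out along the axis, which leans 35 deg from vertical, towards the amplifier's low front edge (the amplifier faces the robot, give or take 0.25 rad of yaw from -x; it may stand at the left or at the right). x of this frame points along the knob's black line.
- outer_line (a point): The orange line on the black outer ring, 34 mm from the axis, on the ring's upper face. Ring: 76 mm in diameter, 14 mm thick, its upper face 34 mm below the inner knob's top; it turns very easily (0.02 N m) when touched. z points out along the axis; x points from the axis along the orange line. The panel below the ring is 170 mm wide and 200 mm long up the slope, the knobs at its centre.
- inner_knob (a joint): Angle of the inner knob, rad. 0: black line points straight up the slope (away from the low front edge). Grows clockwise as seen by someone facing the panel. Stops at -2.4 and 2.4; friction 0.04 N m, stays where it is left. It starts 0.45 to 1.55 rad anticlockwise of the ring's line.
- outer_ring (a joint): Angle of the outer ring with the orange line, rad, same zero and sense as the inner knob, so equal values mean that the lines agree. Must not be changed.
- amp: The fixed grey wedge-shaped amplifier, 170 mm wide (y), 170 mm deep (x), 20 mm high in front and 136 mm at the back. Origin under its centre; its front faces its own -x.
- stand: Fixed headset stand. Origin: on the desk, under the place where the headband hangs. Dark base 170 x 150 x 12 mm. A post 14 mm thick stands at x = +85 mm with a crossbar at z = 220 mm; from it two round prongs, 10 mm thick, run towards -x at y = -35 and +35 mm, their upper side at z = 225 mm, and end at x = -35 mm in upturned tips reaching z = 260 mm. So the band must rise more than 35 mm, then come out towards the stand's own -x. The space between the prongs is open.
- headset: Rigid headset, white ear cups and black band, 0.2 to 0.4 kg, 190 mm tall, 168 mm wide (its y), 70 mm deep (its x). Origin on its underside, midway between the cups; z up. It hangs by the band over both prongs, its x along the stand's x within about 0.05 rad; its underside is then 43 mm above the desk.
- headset_mid (a point): Centre of the headset, half-way up (95 mm above its underside).
- headset_band (a point): Middle of the flat top part of the band, 186 mm above the headset's underside. The band there is 24 mm wide (x), 8 mm thick (z) and flat for 94 mm (y): pinch it across its width from above, between the prongs.
- cup_a (a point): Centre of one ear cup's underside, 68 mm to the headset's +y. The cup is 70 mm (x) by 36 mm (y) by 80 mm tall, with a flat underside.
- cup_b (a point): The same for the other cup, 68 mm to -y.
- mat_top (a point): Centre of the upper face, 4 mm above the desk, of the fixed blue mat, 140 mm (x) by 220 mm (y). Either way round of the headset will do; its width goes along the mat's long side (y).
- mug_c (a point): Bystander, to be left alone: white mug, 80 mm wide, 92 mm tall; this point is on its axis, 30 mm above its underside.
- diffuser_c (a point): Bystander, to be left alone: glass scent bottle, 68 mm wide, 150 mm tall, wooden sticks up to 225 mm; this point is on its axis, 30 mm above its underside.
- lotion_c (a point): Bystander, to be left alone: white bottle with blue cap, 56 mm wide, 150 mm tall; this point is on its axis, 30 mm above its underside.
- pen_cup_c (a point): Bystander, to be left alone: dark empty pen cup, 72 mm wide, 95 mm tall; this point is on its axis, 30 mm above its underside.

How it is judged (in metres and radians):
On the way, in this order (a step that is already met when the one before it is completed fails the run):
1. the black line of the inner knob agrees with the orange line within 0.12 rad, knob at rest and let go (angle between the x axis of inner_top and the x axis of outer_line, either way round below 0.12 rad and velocity of joint inner_knob between -0.05 and 0.05 rad/s and contact force between the fingers and amp below 0.1 N), for 0.2 s.
2. the headset is in the gripper, lifted at least 30 mm and clear of the stand (contact force between the fingers and headset above 0.5 N and contact force between headset and stand below 0.1 N and height (world z) of headset_band above 0.259 m), for 0.1 s.
At the end, for the whole second after the job is handed in: Black line within 0.12 rad of the orange line, which is within 4 mm of where it began; headset at rest, upright within 0.1 rad; the underside centres of both cups within 55 mm (x) and 108 mm (y) of the mat's centre, in its axes, and under 12 mm above the desk (angle between the x axis of inner_top and the x axis of outer_line, either way round below 0.12 rad and x of cup_a in the frame of mat_top between -0.055 and 0.055 m and y of cup_a in the frame of mat_top between -0.108 and 0.108 m and x of cup_b in the frame of mat_top between -0.055 and 0.055 m and y of cup_b in the frame of mat_top between -0.108 and 0.108 m and height (world z) of each of cup_a, cup_b below 0.012 m and angle between headset_mid's own z axis and vertical below 0.1 rad and linear speed of headset below 0.02 m/s and angular speed of headset below 0.1 rad/s and distance of outer_line from where it was at the start of the episode below 0.004 m); the robot touches nothing.
It fails at once if the outer ring is turned: its orange line moves more than 4 mm (0.12 rad) (distance of outer_line from where it was at the start of the episode above 0.004 m).
It fails at once if the headset is dropped: off the stand and out of the fingers with either cup more than 30 mm above the desk (distance of headset_mid from where it was at the start of the episode above 0.03 m and contact force between the fingers and headset below 0.05 N and contact force between headset and stand below 0.05 N and height (world z) of any of cup_a, cup_b above 0.03 m).
It fails at once if a thing standing on the desk (mug, scent bottle, white bottle, pen cup) is moved more than 25 mm or knocked over (distance of any of mug_c, diffuser_c, lotion_c, pen_cup_c from where it was at the start of the episode above 0.025 m).
It also fails if it takes over 67 s, if anything falls off the work surface, if the arm or the gripper's body presses on something with over 40 N, if the wrist force passes 120 N, or if a joint passes its speed limit or range.

### The arm

A 6-joint arm with a two-finger parallel gripper is mounted at the origin on the work surface. World frame = base frame: x ahead of the robot, y to its left, z up, the work surface at z = 0. Lengths are in mm, angles in rad, forces in N, time in s.
With the tool pointing down it reaches from about 350 to 975 mm from the base axis. Payload 7.1 kg.
Tool frame: the origin (TCP) lies on the front face of the gripper's body, between the roots of the fingers; the fingertips stand 80 mm ahead of it and the grasp point (between the pads) lies 61 mm ahead of it (ctrl.tcp_to_grasp is the distance from the TCP to the grasp point, in mm); z points along the fingers, y is the direction in which the jaws open and shut (so a half turn about z gives the same grasp; the last joint's range is limited). The gripper opens to 88 mm and grips with 3 to 60 N. Pads are 20 mm wide; open, the fingers measure 115 mm over their backs; the gripper's body (75 mm by 178 mm) begins 61 mm behind the grasp point.
Start: joints at [-1.205, 0.423, 1.63, -0, 1.089, -0.019], TCP at [234.625, -579.273, 302.675] pointing down, gripper open.
Joint ranges: [-3, 3], [-0.9, 2.11], [0.09, 2.58], [-1.31, 4.45], [0.11, 2.69], [-2.54, 2.54]. Speed limits (rad/s): [2.39, 2.39, 3.01, 3.14, 3.14, 3.14].

### API

Orientations are given as a rotation vector (axis times angle).
In Python, from workcell import telemetry, get_image, ctrl gives the robot as it stands.
- The arm moves only by the tool send_rows, never from a script. Its argument "rows" is a list of rows, each a list of 5 numbers: the shift along the tool's x, y, z in m, then the turn about the tool's z in rad, then the opening, from -1 (shut) to 1 (fully open). A call has 1 to 5 rows; each row shifts and turns the commanded pose from where the row before left it, along the tool's axes as they then stand; what a row does not reach is not made up. A row lasts 1/10 s, in which the tool goes at most 50 mm and 8.59 degrees, less where a joint would pass 70% of its speed; a pose out of reach is approached as far as the arm can. A call with a gripper value outside its range is refused whole. The fingers move at their own pace and stop on an object; the grip force is fixed at half the most. Time passes only in rows, so rows that do not move let the fingers close. It gives the time, the measured TCP pose, the force and the opening at its end, in the units of the state.
- telemetry.get_obs(): the state, without advancing time (a new reading comes with each control period).
- get_image(name): name is "side" or "top" or "wrist"; returns a dict with "color" (480x640x3 uint8, blue, green, red), "z_map" (480x640 float32, mm along the optical axis (not along the pixel's ray), 0 where there is no reading), "camera_matrix" (3x3 intrinsics, pixels), "rvec" (rotation vector, rad) and "tvec" (3), from world to camera coordinates, as OpenCV has them. Camera axes: x right, y down, z forward; pixel columns grow to the right and rows downward; lengths in mm; the calibration is good to about 2 mm. A picture is of the moment at which its call begins.
- ctrl.close_job(): hands the job in, once; it reports no verdict.
The state is a dict: "t": time; "qpos": joint angles; "qvel": joint speeds; "joint_torque": joint torques, N m; "ee_pos": TCP position; "orientation": TCP orientation; "ft_force": force on the tool from outside, world axes, zero at the start; "moment": the same for the moment, N m; "width": finger opening in mm.
Only numpy, scipy, OpenCV 4.12 (cv2) and the standard library are available. Lean on these libraries where they do the work, as an engineer would, in place of code of your own. Each camera call takes 0.05 s, during which the arm holds its last target.

## Working session

There is one attempt and no reset: what is moved stays moved. The work goes in short steps, Python scripts to look and compute and a tool call to move; the robot and the scene stay as the last step left them, time stands still between calls to the robot, and variables do not carry over. Pictures are saved under pics/ and viewed, and the job is handed in when it is done.

Besides the shell and the picture viewer there is one more tool, called after "Request:" as name([rows], argument=value, ...), one row to a line, values as JSON. send_rows: Moves the arm, as the interface text tells. Its arguments: {"type":"object","properties":{"rows":{"type":"array"}},"required":["rows"]}

```bash
ls; mkdir -p pics; cat > h.py <<'E'
import numpy as np, cv2
from workcell import telemetry, get_image, ctrl
def grab(n,save=None):
    im=get_image(n)
    if save: cv2.imwrite('pics/'+save,im['color'])
    return im
def cam(im):
    R,_=cv2.Rodrigues(np.array(im['rvec'],float)); t=np.array(im['tvec'],float).ravel(); return np.array(im['camera_matrix']),R,t
def ray(im,u,v):
    K,R,t=cam(im); d=R.T@np.linalg.solve(K,[u,v,1.]); return -R.T@t,d
def onz(im,u,v,z):
    o,d=ray(im,u,v); return o+d*(z-o[2])/d[2]
def dep(im,u,v):
    o,d=ray(im,u,v); return o+d*im['z_map'][int(v),int(u)]
def cloud(im):
    K,R,t=cam(im); v,u=np.mgrid[0:480,0:640]; z=im['z_map']
    p=np.stack([u,v,np.ones_like(u)],-1)@np.linalg.inv(K).T*z[...,None]
    return (p-t)@R
def proj(im,p):
    K,R,t=cam(im); c=R@np.array(p,float)+t; c=K@c; return c[:2]/c[2]
E
python3 - <<'E'
from h import *
for n in ['side','top','wrist']:
    im=grab(n,n+'0.png'); K,R,t=cam(im); print(n,(-R.T@t).round(),K[0,0],R.round(2).tolist(),(im['z_map']>0).mean())
print(telemetry.get_obs())
E
```

```text
pics
side [ 215. 1055. 1299.] 560.6407421786298 [[-0.93, -0.36, -0.01], [-0.26, 0.69, -0.68], [0.25, -0.63, -0.74]] 0.985576171875
top [ 349.   76. 1549.] 528.0940553962205 [[-0.02, -1.0, -0.02], [-0.98, 0.02, -0.19], [0.19, 0.02, -0.98]] 0.9960579427083334
wrist [ 309. -550.  384.] 342.8605860139145 [[0.38, -0.93, -0.0], [-0.89, -0.36, 0.29], [-0.27, -0.11, -0.96]] 0.9958821614583333
{'t': 0.15, 'qpos': array([-1.20501689e+00,  4.23704750e-01,  1.63046435e+00,  2.03994252e-05,
        1.08857433e+00, -1.90125844e-02]), 'qvel': array([-4.62248190e-05,  8.15682641e-05, -3.10809345e-03,  1.02801665e-03,
       -6.06910980e-04,  3.19047534e-04]), 'joint_torque': array([ 3.05713520e-04, -5.44981670e+01, -2.73919362e+01,  6.42845384e-02,
        2.03890179e-02, -7.96511154e-05]), 'ee_pos': array([ 234.5131085 , -578.9990592 ,  302.07525872]), 'orientation': array([-3.08251401e+00, -6.00475893e-01,  2.83788099e-04]), 'ft_force': array([-0.17520832, -0.06974268,  0.02337306]), 'moment': array([-0.01904795,  0.01883925, -0.05489768]), 'width': 87.69807300248176}
```

View pics/side0.png

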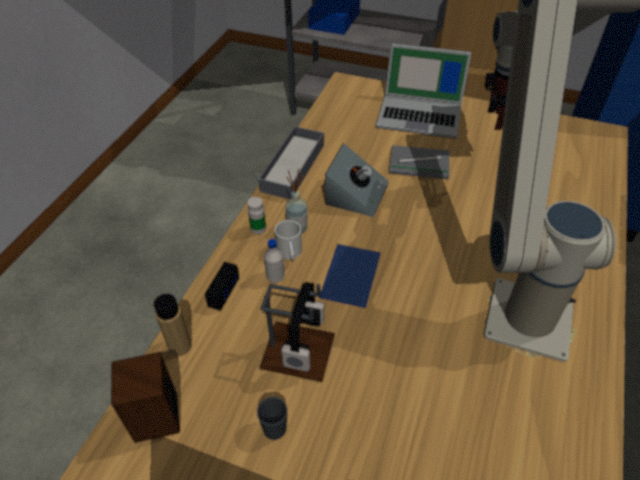

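View pics/top0.png

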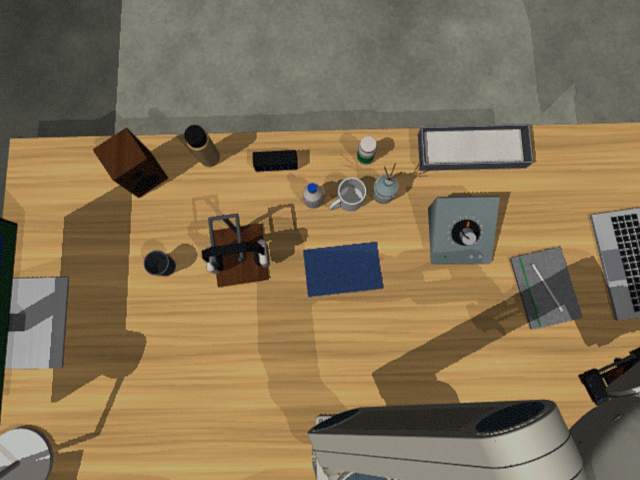

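View pics/wrist0.png

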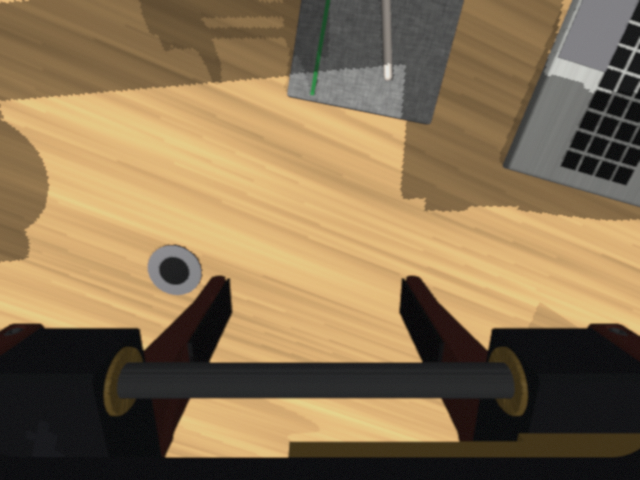

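The top view shows the amp near (465,230), the mat (343,270), the stand with headset (240,255) and the pen cup (160,263). The mug and bottles sit at (350,192), (386,187) and (313,193). Next I'll measure them.

```bash
cat > m.py <<'E'
from h import *
im=grab('top'); P=cloud(im); hsv=cv2.cvtColor(im['color'],cv2.COLOR_BGR2HSV)
from scipy.spatial.transform import Rotation as Ro
o=telemetry.get_obs(); Rt=Ro.from_rotvec(o['orientation']).as_matrix(); print('tool',Rt.round(3).tolist())
w=grab('wrist');K,R,t=cam(w); print('cam in tool',(Rt.T@(-R.T@t-o['ee_pos'])).round(1),(R@Rt).round(2).tolist())
# amp panel
sub=P[195:265,430:500].reshape(-1,3); c=hsv[195:265,430:500].reshape(-1,3)
n0=np.array([-np.sin(.611),0,np.cos(.611)])
# RANSAC plane
rng=np.random.default_rng(0);best=None
s=sub[sub[:,2]>25]
for _ in range(500):
    a=s[rng.choice(len(s),3,False)];n=np.cross(a[1]-a[0],a[2]-a[0])
    if np.linalg.norm(n)<1:continue
    n/=np.linalg.norm(n);n*=np.sign(n[2])
    m=abs((s-a[0])@n)<1.5
    if n[2]<.95 and(best is None or m.sum()>best.sum()):best=m
q=s[best];cen=q.mean(0);n=np.linalg.svd(q-cen)[2][2];n*=np.sign(n[2])
print('panel n',n.round(3),'lean',np.degrees(np.arccos(n[2])),'yaw',np.arctan2(-n[1],-n[0]),best.sum(),len(s))
ex=np.array([-n[0],-n[1],0]);ex/=np.linalg.norm(ex);ey=np.cross([0,0,1],ex)
up=np.cross(ey,-n); up*=np.sign(up[2])
rect=cv2.minAreaRect(np.c_[(q-cen)@ey,(q-cen)@up].astype(np.float32));print('rect',rect)
pc=cen+rect[0][0]*ey+rect[0][1]*up; print('panel centre',pc.round(1))
h=(sub-pc)@n
r=np.linalg.norm((sub-pc)-np.outer(h,n),axis=1)
k=(h>42)&(h<54);print('knob top',sub[k].mean(0).round(1),k.sum(),np.median(h[k]))
k2=(h>10)&(h<18)&(r<42);print('ring',sub[k2].mean(0).round(1),k2.sum())
# mat
m=cv2.inRange(hsv[200:320,280:400],(100,120,40),(130,255,255));cn=max(cv2.findContours(m,0,2)[0],key=cv2.contourArea).reshape(-1,2)+[280,200]
w=np.array([onz(im,u,v,4)[:2] for u,v in cn]);print('mat',cv2.minAreaRect(w.astype(np.float32)))
# stand base and headset
sb=P[205:295,195:290].reshape(-1,3)
b=sb[(sb[:,2]>8)&(sb[:,2]<17)];print('base',cv2.minAreaRect(b[:,:2].astype(np.float32)),len(b))
for lo,hi in [(222,240),(210,240),(240,275)]:
    b=sb[(sb[:,2]>lo)&(sb[:,2]<hi)];print(lo,hi,len(b),b.min(0).round(),b.max(0).round(),cv2.minAreaRect(b[:,:2].astype(np.float32)))
cv2.imwrite('pics/t1.png',cv2.resize(im['color'][180:280,415:515],None,fx=6,fy=6,interpolation=2))
cv2.imwrite('pics/t2.png',cv2.resize(im['color'][150:300,140:290],None,fx=4,fy=4,interpolation=2))
E
python3 m.py
```

```text
tool [[0.927, 0.375, -0.0], [0.375, -0.927, 0.001], [0.0, -0.001, -1.0]]
cam in tool [ 79.6   0.5 -81.6] [[0.0, 1.0, -0.0], [-0.96, 0.0, -0.29], [-0.29, 0.0, 0.96]]
panel n [-0.578  0.003  0.816] lean 35.31679424143245 yaw -0.004866753566917833 1290 4162
rect ((-1.9181747436523438, -7.795204162597656), (199.78256225585938, 171.62799072265625), 89.78611755371094)
panel centre [ 611.5 -320.2   81.8]
knob top [ 581.  -319.4  118.5] 140 47.8220188420884
ring [ 606.  -317.1   94.9] 272
mat ((517.07421875, 23.371795654296875), (134.7207489013672, 216.33799743652344), 5.424021244049072)
base ((581.4384765625, 319.34765625), (278.2115173339844, 265.84649658203125), 88.76355743408203) 1658
222 240 754 [505. 256. 222.] [640. 376. 240.] ((573.888427734375, 320.220947265625), (129.57276916503906, 121.07231903076172), 7.25937557220459)
210 240 888 [505. 245. 210.] [640. 389. 240.] ((574.5270385742188, 321.3341369628906), (131.1211395263672, 145.5537872314453), 7.2593770027160645)
240 275 39 [504. 278. 240.] [552. 358. 265.] ((530.0201416015625, 320.32891845703125), (44.08829879760742, 80.04918670654297), 7.21868371963501)
```

View pics/t1.png

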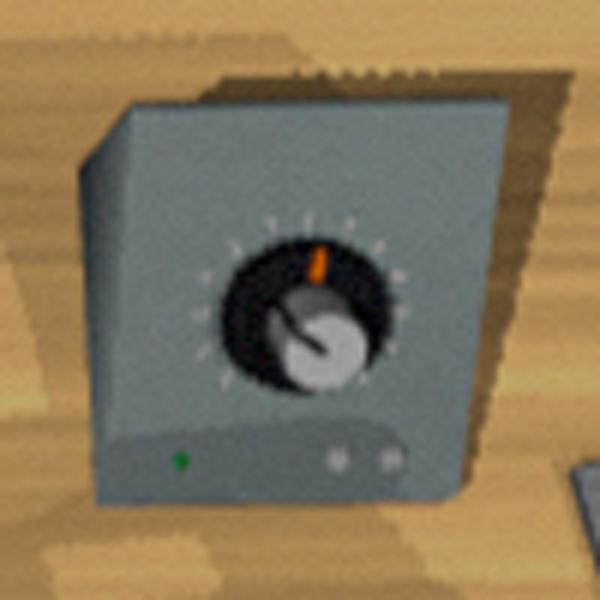

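View pics/t2.png

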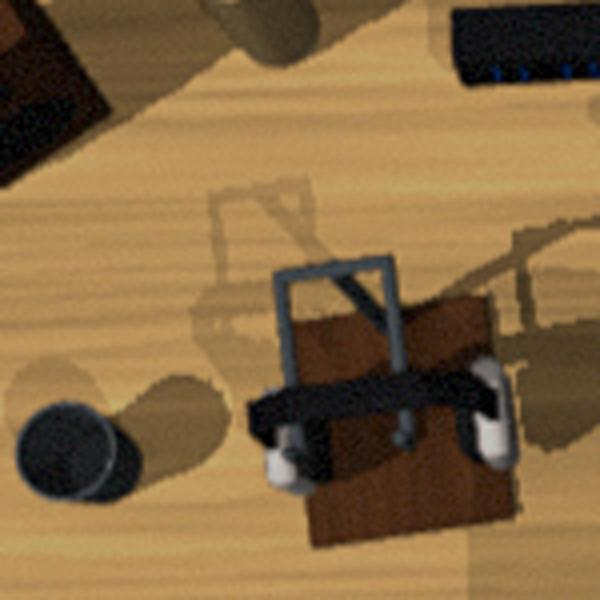

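The zoomed crop shows the orange line at about 12:10 and the black line at about 10:20, so the knob needs roughly 1 rad clockwise. I'll go to a viewing pose over the amp.

Request:
send_rows([
  [0.0426,-0.0107,0,0,1],
  [0.0426,-0.0107,0,0,1],
  [0.0426,-0.0107,0,0,1],
  [0.0426,-0.0107,0,0,1],
  [0.0426,-0.0107,0,0,1],
])

```text
t: 0.75
ee_pos: [413.1, -448.6, 302.7]
orientation: [3.084, 0.6, -0.0]
ft_force: [-0.0, -0.5, 0.1]
width: 87.7
```

Request:
send_rows([
  [0.0426,-0.0107,0,0,1],
  [0.0426,-0.0107,0,0,1],
  [0.0426,-0.0107,0,0,1],
  [0.0426,-0.0107,0,0,1],
  [0.0426,-0.0107,0,0,1],
])

```text
t: 1.25
ee_pos: [590.6, -318.9, 302.6]
orientation: [-3.084, -0.601, 0.0]
ft_force: [0.1, -0.9, -0.3]
width: 88.0
```

Request:
send_rows([
  [0,0,0,-0.145,1],
  [0,0,0,-0.145,1],
  [0,0,0,-0.145,1],
  [0,0,0,-0.145,1],
  [0,0,0,-0.145,1],
])

```text
t: 1.75
ee_pos: [589.3, -320.0, 302.5]
orientation: [-2.665, -1.663, 0.0]
ft_force: [0.0, 1.2, -0.4]
width: 87.7
```

Request:
send_rows([
  [0,0,0,-0.145,1],
  [0,0,0,-0.145,1],
  [0,0,0,-0.145,1],
  [0,0,0,-0.145,1],
  [0,0,0,-0.145,1],
])

```text
t: 2.25
ee_pos: [589.2, -320.1, 302.5]
orientation: [-1.902, -2.5, 0.0]
ft_force: [-0.3, 0.3, -0.3]
width: 87.8
```

Request:
send_rows([
  [0,0,0,-0.145,1],
  [0,0,0,-0.145,1],
  [0,0,0,-0.145,1],
  [0,0,0,-0.145,1],
  [0,0,0,-0.145,1],
])

```text
t: 2.75
ee_pos: [589.2, -320.1, 302.5]
orientation: [-0.892, -3.012, -0.0]
ft_force: [-0.3, 0.3, 0.5]
width: 88.2
```

Request:
send_rows([
  [0,0,0,-0.145,1],
  [0,0,0,-0.145,1],
  [0,0,0,-0.145,1],
  [0,0,0,-0.147,1],
  [0,0,0,0,1],
])

```text
t: 3.25
ee_pos: [589.2, -320.2, 302.5]
orientation: [0.002, -3.141, -0.0]
ft_force: [-0.2, 0.0, -0.3]
width: 87.6
```

```bash
python3 - <<'E'
from h import *
from scipy.spatial.transform import Rotation as Ro
im=grab('wrist','w1.png'); o=telemetry.get_obs(); print(o['t'],o['ee_pos'],o['qpos'],Ro.from_rotvec(o['orientation']).as_matrix()[:,0])
E
```

```text
3.3 [ 589.22927581 -320.14880876  302.55466603] [-5.15452587e-01  4.90145950e-01  1.52150838e+00 -1.81684149e-05
  1.13023061e+00 -2.08325783e+00] [-9.99995515e-01  2.98331224e-03  2.62790891e-04]
```

View pics/w1.png

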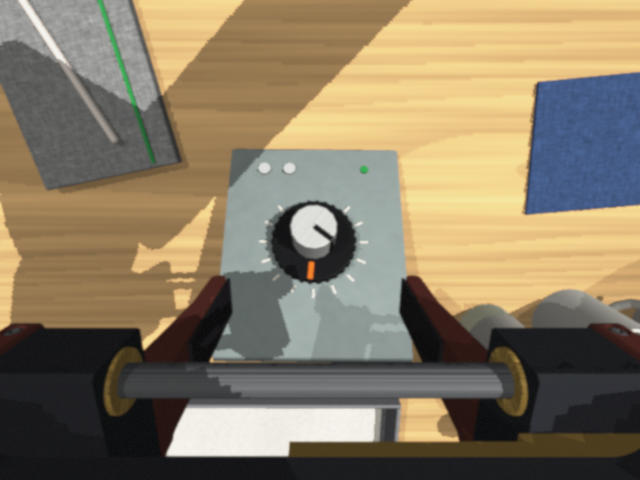

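The wrist view (upside down) shows the silver knob top near (314,226), its black line running to about (333,240), and the orange line near (310,270). I'll measure the angles now.

```bash
cat > k.py <<'E'
from h import *
import sys
im=grab('wrist'); P=cloud(im); col=im['color']; hsv=cv2.cvtColor(col,cv2.COLOR_BGR2HSV)
pc0=np.array([611.5,-320.2,81.8]); n=np.array([-.5736,0,.8192])
d=P-pc0; near=(np.linalg.norm(d,axis=2)<110)&(hsv[...,1]<80)&(hsv[...,1]>15)
# plane fit
q=P[near]; h=(q-pc0)@n; q=q[abs(h-np.median(h[abs(h)<8]))<3]
for _ in range(3):
    c=q.mean(0); nn=np.linalg.svd(q-c,full_matrices=False)[2][2]; nn*=np.sign(nn[2]); q=q[abs((q-c)@nn)<2]
n=nn; print('n',n.round(4),'lean',np.degrees(np.arccos(n[2])).round(2),'yaw',np.arctan2(n[1],-n[0]).round(4)*-1,len(q))
yax=np.cross([0,0,1],[-n[0],-n[1],0]); yax/=np.linalg.norm(yax); r=-yax; u=np.cross(r,n); u*=np.sign(u[2])
rr=cv2.minAreaRect(np.c_[(q-c)@r,(q-c)@u].astype(np.float32)); print('rect',np.round(rr[1],1),rr[2])
H=(P-c)@n; D=P-c; rad=np.linalg.norm(D-H[...,None]*n,axis=2)
top=(H>44)&(H<52)&(np.linalg.norm(P-pc0,axis=2)<90)
top=cv2.morphologyEx(top.astype(np.uint8),cv2.MORPH_CLOSE,np.ones((5,5)))
lab=cv2.connectedComponentsWithStats(top); i=1+lab[2][1:,4].argmax(); top=(lab[1]==i)
T=P[top]; ht=np.median((T-c)@n)
def onplane(uv,hh):
    o,dd=ray(im,*uv); return o+dd*((hh-(o-c)@n)/(dd@n))
cn=cv2.findContours(top.astype(np.uint8),0,cv2.CHAIN_APPROX_NONE)[0][0].reshape(-1,2)
W=np.array([onplane(x,ht) for x in cn]); XY=np.c_[(W-c)@r,(W-c)@u].astype(np.float32)
cc,rad_=cv2.minEnclosingCircle(XY); A=np.c_[2*XY,np.ones(len(XY))]; s=np.linalg.lstsq(A,(XY**2).sum(1),rcond=None)[0]; cc=s[:2]; rad_=np.sqrt(s[2]+cc@cc)
kt=c+cc[0]*r+cc[1]*u+ht*n; print('top h',ht.round(1),'R',rad_.round(1),'kt',kt.round(1))
# black line
vv,uu=np.nonzero(top|(cv2.dilate(top.astype(np.uint8),np.ones((3,3)))>0)); 
pts=np.array([onplane((a,b),ht) for a,b in zip(uu,vv)]); X=np.c_[(pts-kt)@r,(pts-kt)@u]; R=np.hypot(*X.T)
g=col[vv,uu].mean(1); m=(g<110)&(R<17.5); 
w=np.clip(130-g,0,None)*m; b=X[m]; mean=(X*w[:,None]).sum(0)/w.sum(); print('black n',m.sum(),b.mean(0).round(1),'Rrange',R[m].min().round(1),R[m].max().round(1))
cov=((X-mean)*w[:,None]).T@(X-mean); e=np.linalg.eigh(cov)[1][:,1]; e*=np.sign(e@mean); 
ab=np.arctan2(*e); ab2=np.arctan2(*mean)
om=(cv2.inRange(hsv,(5,150,100),(20,255,255))>0)&(np.linalg.norm(P-pc0,axis=2)<90); v2,u2=np.nonzero(om)
O=np.array([onplane((a,b),ht-34) for a,b in zip(u2,v2)]); XO=np.c_[(O-kt)@r,(O-kt)@u]; mo=XO.mean(0); ao=np.arctan2(*mo)
eo=np.linalg.svd(XO-mo)[2][0]; eo*=np.sign(eo@mo)
print('orange',len(XO),mo.round(1),'ang',ao.round(3),'dir',np.arctan2(*eo).round(3))
print('black dir',ab.round(3),'mean-ang',ab2.round(3),'diff',(ao-ab).round(3),(ao-ab2).round(3))
x0,y0=proj(im,kt).astype(int); x0=max(x0,50);y0=max(min(y0,430),50)
cv2.imwrite('pics/'+sys.argv[1],cv2.resize(col[y0-50:y0+50,x0-50:x0+50],None,fx=5,fy=5,interpolation=2))
E
python3 k.py k1.png
```

```text
n [-0.5726  0.0043  0.8198] lean 34.93 yaw -0.0074 27362
rect [170.2 205.7] 0.11250533163547516
top h 48.0 R 18.5 kt [ 579.7 -322.4  117.2]
black n 96 [-7.4  4.8] Rrange 0.5 17.4
orange 135 [ 2.5 28. ] ang 0.09 dir 0.073
black dir -0.91 mean-ang -0.997 diff 1.0 1.087
```

View pics/k1.png

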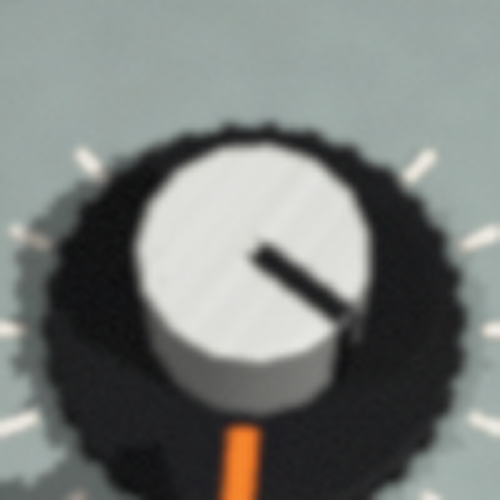

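Knob top centre is about (580,-322,117), with a 35° lean. The clockwise turn needed is about 1.0 to 1.05 rad. The tool stays vertical, so I'll grip the knob sideways and ratchet it in short turns, keeping the fingertips above the ring.

Request:
send_rows([
  [0.003,-0.0015,0,-0.1,1],
  [0,0,0.03,-0.1,0.6],
  [0,0,0.03,-0.1,0.4],
  [0,0,0.03,0,0.3],
  [0,0,0.012,0,0.3],
])

```text
t: 3.85
ee_pos: [585.0, -321.0, 197.7]
orientation: [0.464, -3.104, -0.004]
ft_force: [-0.3, 1.0, 0.2]
width: 59.3
```

Request:
send_rows([
  [0,0,0.01,0,0.3],
  [0,0,0.0,0,0.3],
  [0,0,0,0,0.3],
])

```text
t: 4.15
ee_pos: [586.9, -322.0, 191.7]
orientation: [-0.469, 3.105, -0.002]
ft_force: [0.1, 0.2, -0.2]
width: 57.0
```

```bash
python3 - <<'E'
from h import *
im=grab('wrist','w2.png');s=grab('side'); cv2.imwrite('pics/s2.png',cv2.resize(s['color'][120:240,290:420],None,fx=5,fy=5)); o=telemetry.get_obs(); print(o['t'],o['ee_pos'],o['qpos'][5],o['ft_force'],o['width'])
E
```

```text
4.25 [ 587.01774316 -322.04906458  192.13767855] -2.3901929784318647 [ 0.69193255 -0.23089468 -0.13605933] 57.31373729245259
```

View pics/w2.png

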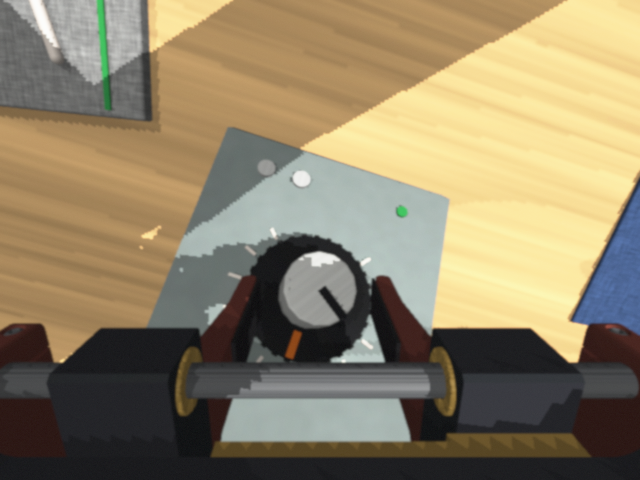

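View pics/s2.png

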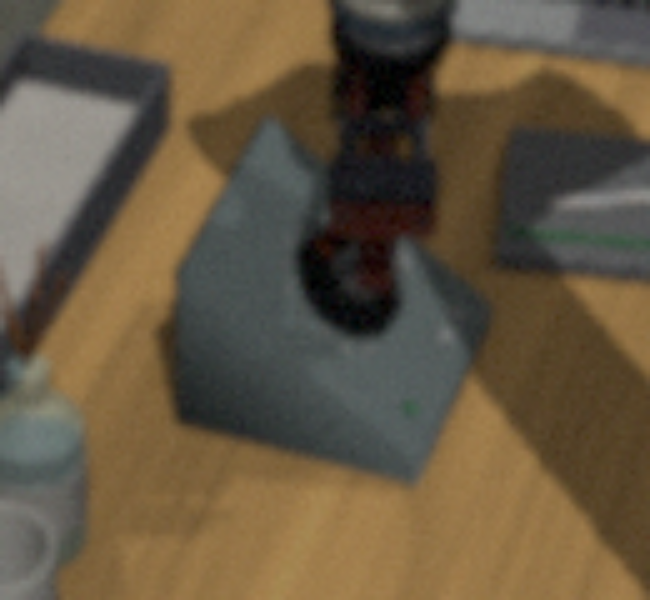

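The fingers straddle the knob, which sits at (318,292) with the pads at about (235,300) and (390,300), so it's centred. I'll lower the last 11 mm and close.

Request:
send_rows([
  [0,0,0.006,0,0.3],
  [0,0,0.005,0,0.3],
  [0,0,0,0,0.3],
  [0,0,0,0,-0.2],
  [0,0,0,0,-0.2],
])

```text
t: 4.75
ee_pos: [586.4, -321.7, 179.7]
orientation: [-0.47, 3.106, -0.0]
ft_force: [0.1, -0.1, 1.1]
width: 44.5
```

Request:
send_rows([
  [0,0,0,0,-0.3],
  [0,0,0,0,-0.3],
])

```text
t: 4.95
ee_pos: [586.4, -321.9, 179.7]
orientation: [-0.469, 3.106, -0.001]
ft_force: [0.4, -1.9, -1.0]
width: 39.7
```

```bash
python3 - <<'E'
from h import *
im=grab('wrist','w3.png'); o=telemetry.get_obs(); print(o['t'],o['ee_pos'],o['qpos'][5],o['ft_force'],o['moment'],o['width'])
E
```

```text
5.0 [ 586.38237631 -321.95152627  179.71942562] -2.3903784772801715 [ 0.36278864 -1.39278215 -1.7595295 ] [-0.38718343 -0.29156854 -0.17012348] 39.74505719175587
```

View pics/w3.png

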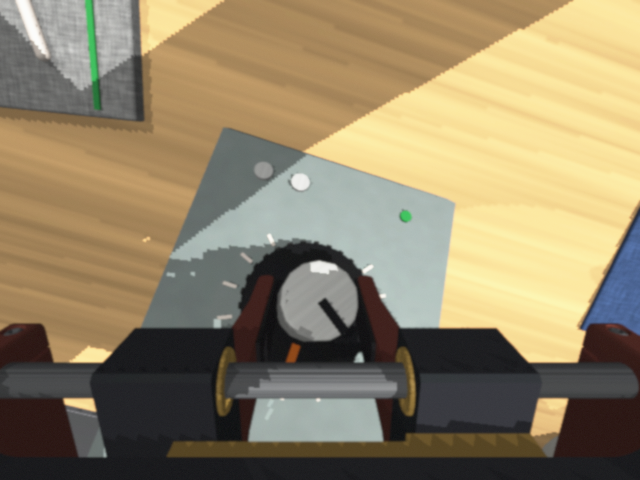

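Gripped at 39.7 mm with balanced forces. Turning now.

Request:
send_rows([
  [0,0,0,0.075,-0.4],
  [0,0,0,0.075,-0.4],
  [0,0,0,0.075,-0.4],
  [0,0,0,0.075,-0.4],
])

```text
t: 5.4
ee_pos: [586.7, -321.6, 179.6]
orientation: [0.004, 3.14, 0.0]
ft_force: [4.7, -1.0, -7.0]
width: 37.4
```

```bash
python3 - <<'E'
from h import *
o=telemetry.get_obs(); print(o['t'],o['ee_pos'],o['qpos'][5],o['ft_force'],o['moment'],o['width'])
E
python3 k.py k2.png
```

```text
5.4 [ 586.67500087 -321.63362081  179.61990714] -2.0881460151566538 [ 4.71073124 -1.02760133 -7.04269609] [ 0.36452011 -1.12947157  0.38464419] 37.37131647608754
n [-0.5729  0.0043  0.8196] lean 34.95 yaw -0.0074 33915
rect [170.9 171.6] 0.35023945569992065
top h 48.0 R 21.5 kt [ 580.4 -322.4  117.6]
black n 661 [-3.9  8.1] Rrange 0.2 17.5
orange 120 [ 2.1 23.4] ang 0.09 dir 0.115
black dir -1.32 mean-ang -0.645 diff 1.41 0.735
```

View pics/k2.png

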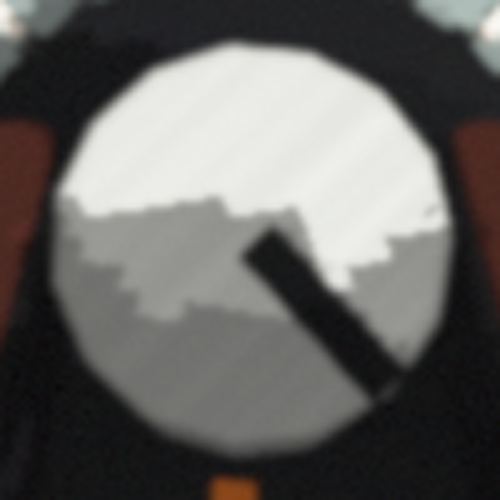

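The knob turned with the tool and the orange line stayed put. Continuing past centre.

Request:
send_rows([
  [0,0,0,0.08,-0.4],
  [0,0,0,0.08,-0.4],
  [0,0,0,0.08,-0.4],
  [0,0,0,0.08,-0.4],
])

```text
t: 5.85
ee_pos: [585.7, -321.3, 180.5]
orientation: [-0.5, -3.099, -0.001]
ft_force: [-6.6, 1.1, 12.1]
width: 39.4
```

```bash
sed -i 's/m=(g<110)/m=(g<60)/; s/130-g/80-g/' k.py; python3 - <<'E'
from h import *
o=telemetry.get_obs(); print(o['t'],o['ee_pos'],o['qpos'][5],o['ft_force'],o['moment'],o['width'])
E
python3 k.py k3.png
```

```text
5.85 [ 585.67687089 -321.27390592  180.48379774] -1.7702811900904378 [-6.63993767  1.10390984 12.0959977 ] [1.26608785 0.81248152 0.82572609] 39.44300440137002
n [-0.5729  0.0043  0.8196] lean 34.95 yaw -0.0075 34089
rect [171.  175.7] 0.27054086327552795
top h 48.0 R 19.6 kt [ 578.6 -324.6  116.4]
black n 301 [-3.3  6.6] Rrange 2.4 17.5
orange 118 [-0.1 25.9] ang -0.003 dir 0.045
black dir -1.022 mean-ang -0.518 diff 1.019 0.516
```

View pics/k3.png

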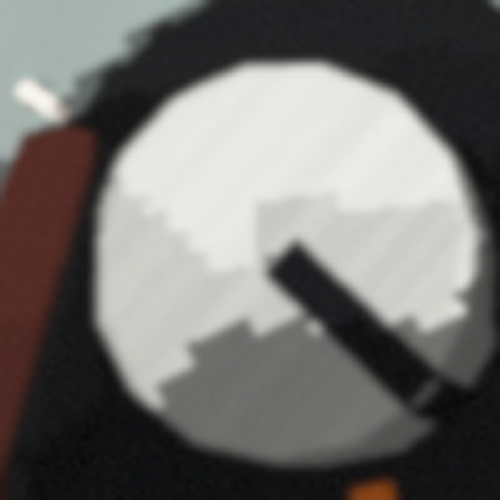

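```bash
cat > k4.py <<'E'
from h import *
import sys
im=grab('wrist'); col=im['color'].astype(float); hsv=cv2.cvtColor(im['color'],cv2.COLOR_BGR2HSV)
kt=np.array([580.,-322.4,117.3]); n=np.array([-.5727,.0043,.8197]); n/=np.linalg.norm(n)
yax=np.cross([0,0,1],[-n[0],-n[1],0]); yax/=np.linalg.norm(yax); r=-yax; u=np.cross(r,n); u*=np.sign(u[2])
# rectified view of knob-top plane via homography (4 px/mm): right = r, up = u
def rect(h,R):
    w=[kt+h*n+a*r*R+b*u*R for a,b in((-1,1),(1,1),(1,-1),(-1,-1))]
    s=np.float32([proj(im,p) for p in w]); S=8*R
    return cv2.warpPerspective(im['color'],cv2.getPerspectiveTransform(s,np.float32([[0,0],[S,0],[S,S],[0,S]])),(S,S))
A=rect(0,22); B=rect(-34,42); cv2.imwrite('pics/'+sys.argv[1],np.hstack([cv2.resize(A,(400,400)),cv2.resize(B,(400,400))]))
y,x=np.mgrid[0:176,0:176]; X=(x-87.5)/4; Y=(87.5-y)/4; g=A.mean(2); m=(g<60)&(np.hypot(X,Y)<15.5)
l=cv2.connectedComponentsWithStats(m.astype(np.uint8)); m=l[1]==1+l[2][1:,4].argmax(); X,Y=X[m],Y[m]
c=np.array([X.mean(),Y.mean()]); e=np.linalg.svd(np.c_[X,Y]-c,full_matrices=False)[2][0]; e*=np.sign(e@c); ab=np.arctan2(*e)
hb=cv2.cvtColor(B,cv2.COLOR_BGR2HSV); mo=cv2.inRange(hb,(5,150,60),(20,255,255))>0; y,x=np.nonzero(mo); q=np.c_[(x-167.5)/4,(167.5-y)/4]; co=q.mean(0); eo=np.linalg.svd(q-co,full_matrices=False)[2][0]; eo*=np.sign(eo@co)
print('black n',m.sum(),'c',c.round(1),'dir',ab.round(3),'pos',np.arctan2(*c).round(3),'| orange c',co.round(1),'pos',np.arctan2(*co).round(3),'dir',np.arctan2(*eo).round(3))
print('diff dir',(np.arctan2(*eo)-ab).round(3),'pos-dir',(np.arctan2(*co)-ab).round(3))
E
python3 k4.py k4.png
```

```text
black n 896 c [-4.6  6.6] dir -0.559 pos -0.601 | orange c [-12.9  28.8] pos -0.42 dir -1.252
diff dir -0.692 pos-dir 0.139
```

View pics/k4.png

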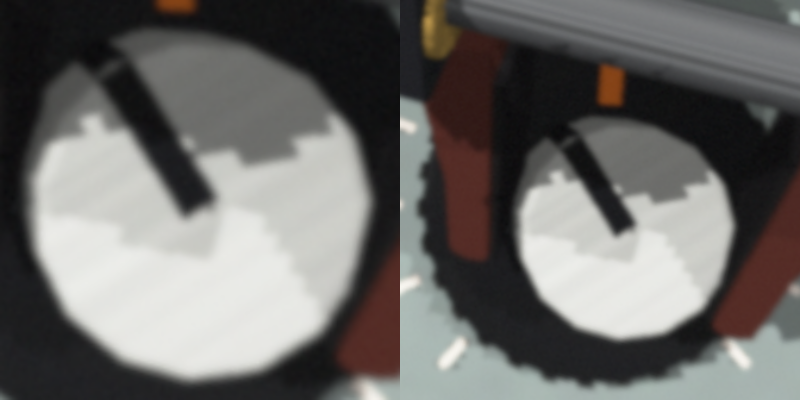

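The rectified view (left half) shows the black line at -0.56 rad, with orange still near +0.09. About 0.65 rad is left. I'll release, swing back and regrip.

Request:
send_rows([
  [0,0,0,0,0.3],
  [0,0,0,0,0.3],
  [0,0,0,0,0.3],
  [0,0,0,-0.12,0.3],
  [0,0,0,-0.14,0.3],
])

```text
t: 6.45
ee_pos: [586.3, -321.6, 179.4]
orientation: [-0.085, -3.14, -0.0]
ft_force: [-0.2, 0.0, -0.3]
width: 57.4
```

Request:
send_rows([
  [0,0,0,-0.14,0.3],
  [0,0,0,-0.14,0.3],
  [0,0,0,-0.08,0.3],
  [0,0,0,0,0.3],
])

```text
t: 6.85
ee_pos: [586.3, -321.6, 179.4]
orientation: [0.471, -3.106, -0.0]
ft_force: [-0.1, -0.4, -0.1]
width: 56.9
```

```bash
sed -i 's/(5,150,60),(20/(8,200,90),(20/' k4.py; python3 k4.py k5.png; python3 - <<'E'
from h import *
o=telemetry.get_obs(); print(o['t'],o['ee_pos'],o['qpos'][5],o['ft_force'],o['width'])
E
```

```text
black n 953 c [-4.6  6. ] dir -0.567 pos -0.653 | orange c [ 2.3 24.4] pos 0.093 dir 0.114
diff dir 0.681 pos-dir 0.66
6.9 [ 586.36679448 -321.60908974  179.49630586] -2.38899208318851 [0.03122624 0.22985676 0.77258512] 56.79158652668496
```

View pics/k5.png

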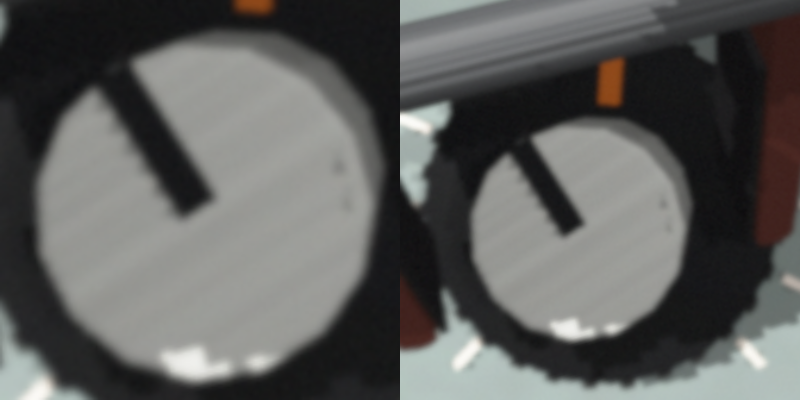

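Black is at -0.567 and orange at 0.093, which is unchanged. Second ratchet.

Request:
send_rows([
  [0,0,0,0,-0.2],
  [0,0,0,0,-0.3],
  [0,0,0,0,-0.4],
  [0,0,0,0,-0.4],
])

```text
t: 7.3
ee_pos: [586.4, -321.9, 179.6]
orientation: [-0.469, 3.106, -0.001]
ft_force: [-0.6, -1.2, -1.3]
width: 39.6
```

Request:
send_rows([
  [0,0,0,0.08,-0.4],
  [0,0,0,0.08,-0.4],
  [0,0,0,0.08,-0.4],
  [0,0,0,0.08,-0.4],
  [0,0,0,0.08,-0.4],
])

```text
t: 7.8
ee_pos: [586.3, -321.5, 179.7]
orientation: [-0.161, -3.137, -0.001]
ft_force: [-1.7, -0.1, 3.7]
width: 37.3
```

Request:
send_rows([
  [0,0,0,0.08,-0.4],
  [0,0,0,0.08,-0.4],
  [0,0,0,0.08,-0.4],
  [0,0,0,0,-0.4],
])

```text
t: 8.2
ee_pos: [585.3, -321.2, 180.7]
orientation: [-0.533, -3.093, -0.002]
ft_force: [-6.3, 1.2, 10.9]
width: 39.2
```

```bash
python3 k4.py k6.png; python3 - <<'E'
from h import *
o=telemetry.get_obs(); print(o['t'],o['ee_pos'],o['qpos'][5],o['ft_force'],o['width'])
E
```

```text
black n 938 c [-1.5  7.9] dir -0.211 pos -0.185 | orange c [ 2.3 23.8] pos 0.097 dir -0.003
diff dir 0.208 pos-dir 0.307
8.25 [ 585.30998151 -321.21426725  180.65956441] -1.7509514974556322 [-6.61095128  0.88691449 10.92656388] 39.53949086837774
```

View pics/k6.png

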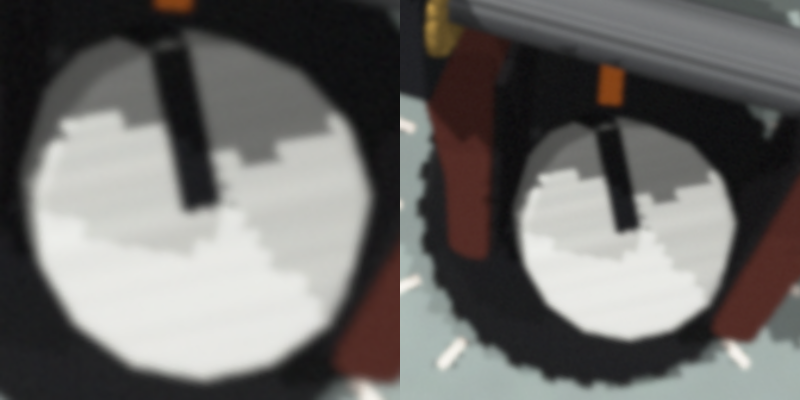

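Black is now at about -0.21, with about 0.30 rad left. One more, shorter stroke.

Request:
send_rows([
  [0,0,0,0,0.3],
  [0,0,0,0,0.3],
  [0,0,0,0,0.3],
  [0,0,0,-0.12,0.3],
  [0,0,0,-0.14,0.3],
])

```text
t: 8.75
ee_pos: [586.4, -321.6, 179.4]
orientation: [-0.117, -3.139, -0.0]
ft_force: [0.1, -0.8, 0.8]
width: 57.0
```

Request:
send_rows([
  [0,0,0,-0.14,0.3],
  [0,0,0,-0.14,0.3],
  [0,0,0,0,0.3],
  [0,0,0,0,0.3],
])

```text
t: 9.15
ee_pos: [586.4, -321.6, 179.5]
orientation: [0.308, -3.126, -0.0]
ft_force: [1.0, -0.5, -1.0]
width: 56.9
```

```bash
python3 k4.py k7.png; python3 - <<'E'
from h import *
o=telemetry.get_obs(); print(o['t'],o['ee_pos'],o['qpos'][5],o['ft_force'],o['width'])
E
```

```text
black n 940 c [-1.7  7.3] dir -0.217 pos -0.225 | orange c [ 2.2 23.9] pos 0.092 dir 0.143
diff dir 0.36 pos-dir 0.31
9.2 [ 586.33124456 -321.65587987  179.56644095] -2.287210747771018 [ 0.48876919 -0.62361463 -0.54211103] 57.18481957920513
```

Request:
send_rows([
  [0,0,0,0,-0.2],
  [0,0,0,0,-0.3],
  [0,0,0,0,-0.4],
  [0,0,0,0,-0.4],
])

```text
t: 9.6
ee_pos: [586.3, -321.9, 179.7]
orientation: [-0.313, 3.126, -0.001]
ft_force: [0.3, -1.8, -0.3]
width: 38.4
```

Request:
send_rows([
  [0,0,0,0.08,-0.4],
  [0,0,0,0.08,-0.4],
  [0,0,0,0.08,-0.4],
  [0,0,0,0.08,-0.4],
  [0,0,0,0.08,-0.4],
])

```text
t: 10.1
ee_pos: [585.9, -321.5, 180.1]
orientation: [-0.317, -3.124, -0.001]
ft_force: [-4.3, -2.2, 4.1]
width: 38.0
```

```bash
python3 k4.py k8.png; python3 - <<'E'
from h import *
o=telemetry.get_obs(); print(o['t'],o['ee_pos'],o['qpos'][5],o['ft_force'],o['width'])
E
```

```text
black n 981 c [0.5 7.8] dir -0.002 pos 0.062 | orange c [ 2.2 23.4] pos 0.096 dir 0.065
diff dir 0.067 pos-dir 0.098
10.15 [ 585.89571987 -321.59155763  180.13271551] -1.8838032633326987 [-3.45177829 -0.82949316  3.39067366] 38.62385160735361
```

View pics/k8.png

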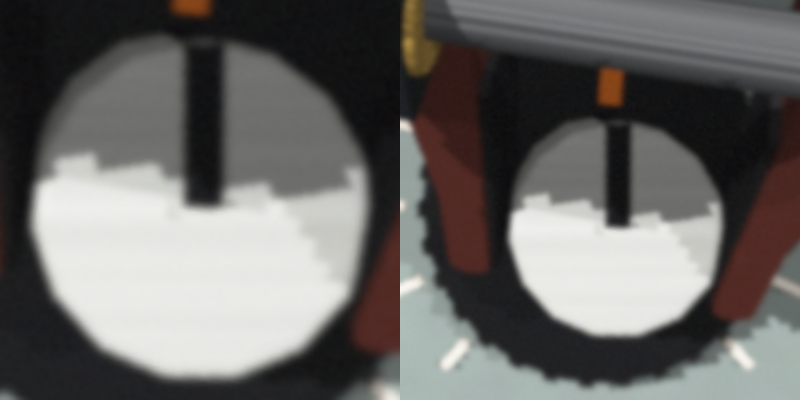

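About 0.09 rad remains, so I'll make a small extra turn, then release and rise to check.

Request:
send_rows([
  [0,0,0,0.07,-0.4],
  [0,0,0,0.07,-0.4],
  [0,0,0,0,-0.4],
])

```text
t: 10.45
ee_pos: [585.8, -321.3, 180.4]
orientation: [-0.533, -3.095, -0.001]
ft_force: [-3.9, 0.7, 6.0]
width: 39.5
```

```bash
python3 k4.py k9.png
```

```text
black n 955 c [1.3 8. ] dir 0.085 pos 0.161 | orange c [ 2.3 23.9] pos 0.095 dir 0.07
diff dir -0.015 pos-dir 0.009
```

Request:
send_rows([
  [0,0,0,0,0.4],
  [0,0,0,0,0.4],
  [0,0,0,0,0.4],
  [0,0,0,0,0.4],
])

```text
t: 10.9
ee_pos: [586.3, -321.6, 179.5]
orientation: [-0.531, -3.096, -0.0]
ft_force: [-0.0, 0.2, -0.7]
width: 61.7
```

Request:
send_rows([
  [0,0,-0.02,-0.08,0.4],
  [0,0,-0.03,-0.08,0.4],
  [0,0,-0.03,-0.08,0.6],
  [0,0,-0.03,-0.06,0.6],
  [0,0,0,0,0.6],
])

```text
t: 11.4
ee_pos: [588.1, -322.7, 294.5]
orientation: [0.06, 3.134, -0.006]
ft_force: [-0.7, -0.6, 0.1]
width: 70.2
```

```bash
python3 k4.py k10.png; sleep 0; python3 k4.py k11.png; python3 k.py k12.png; python3 m.py | tail -7
```

```text
black n 480 c [1.3 7.8] dir 0.087 pos 0.166 | orange c [ 2.6 27.3] pos 0.095 dir 0.07
diff dir -0.016 pos-dir 0.009
black n 491 c [1.3 7.8] dir 0.08 pos 0.166 | orange c [ 2.6 27.3] pos 0.096 dir 0.073
diff dir -0.008 pos-dir 0.016
n [-0.5728  0.0042  0.8197] lean 34.95 yaw -0.0073 25326
rect [198.2 170.7] 89.75193786621094
top h 48.0 R 18.5 kt [ 579.8 -322.5  117.2]
black n 53 [1.1 8.7] Rrange 0.8 16.8
orange 147 [ 2.4 27.8] ang 0.086 dir 0.084
black dir 0.084 mean-ang 0.127 diff 0.002 -0.041
knob top [ 688.1 -242.8   81.2] 129 48.06829983957016
ring [ 588.6 -233.2  335.3] 10
mat ((516.9712524414062, 23.717262268066406), (134.87559509277344, 216.16661071777344), 5.183846473693848)
base ((580.5672607421875, 319.1802978515625), (267.22540283203125, 273.4374084472656), 0.6801202893257141) 1682
222 240 748 [505. 259. 222.] [640. 376. 240.] ((573.9596557617188, 321.0213623046875), (129.45474243164062, 117.75287628173828), 7.265980243682861)
210 240 895 [505. 245. 210.] [641. 389. 240.] ((574.794189453125, 320.4281311035156), (130.96047973632812, 145.7115936279297), 7.265978813171387)
240 275 39 [504. 276. 240.] [543. 360. 268.] ((523.520263671875, 316.90484619140625), (33.5025749206543, 83.78213500976562), 3.7926740646362305)
```

View pics/k10.png

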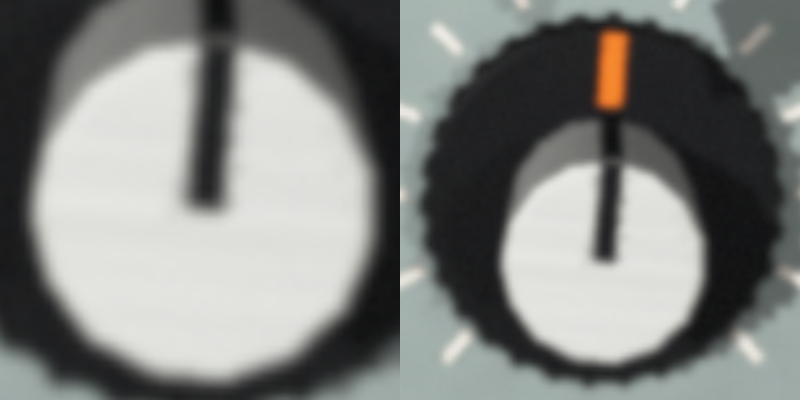

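View pics/k12.png

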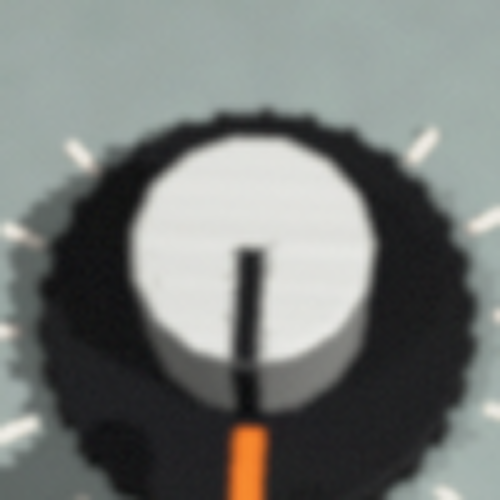

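The knob line and the orange line now agree within about 0.02 rad, and the ring hasn't moved. Next is the headset, starting with its band in the top view.

```bash
python3 - <<'E'
from h import *
im=grab('top'); 
for p in [(233,248.7)]: print(onz(im,*p,233))
P=cloud(im)
def pr(n,u0,v0,u1,v1,lo):
    s=P[v0:v1,u0:u1].reshape(-1,3); s=s[s[:,2]>lo]; print(n,s.min(0).round(),s.max(0).round(),np.median(s,0).round())
pr('diff',372,165,402,203,60);pr('mug',330,175,368,212,50);pr('lotion',300,178,326,210,100);pr('pen',143,248,178,278,60)
E
```

```text
[548.27019255 305.50014847 233.        ]
diff [ 349. -138.   60.] [ 773.   76. 1549.] [ 732. -101.  112.]
mug [349. -45.  50.] [ 767.   76. 1549.] [717.   1.  82.]
lotion [349.  76. 100.] [ 745.  129. 1549.] [719. 105. 115.]
pen [349.  76.  60.] [ 568.  581. 1549.] [536. 556.  87.]
```

Request:
send_rows([
  [0,0,-0.04,0.14,0.9],
  [0,0,-0.04,0.14,0.9],
  [0,0,-0.03,0.14,0.9],
  [0,0,0,0.14,0.9],
  [0,0,0,0.14,0.9],
])

```text
t: 12.2
ee_pos: [586.4, -321.8, 400.0]
orientation: [1.144, 2.925, -0.0]
ft_force: [0.6, 0.1, -0.8]
width: 83.2
```

Request:
send_rows([
  [0,0,0,0.145,0.9],
  [0,0,0,0.145,0.9],
  [0,0,0,0.145,0.9],
  [0,0,0,0.145,0.9],
  [0,0,0,0.145,0.9],
])

```text
t: 12.7
ee_pos: [586.1, -321.6, 398.2]
orientation: [-2.106, -2.328, 0.001]
ft_force: [-0.1, -0.6, -0.5]
width: 83.6
```

```bash
python3 - <<'E'
from h import *
from scipy.spatial.transform import Rotation as Ro
o=telemetry.get_obs(); M=Ro.from_rotvec(o['orientation']).as_matrix(); print(o['t'],o['ee_pos'],o['qpos'][5],M.round(3).tolist())
for tgt in [(560,260,405),(575,320,405)]: print((M.T@(np.array(tgt)-o['ee_pos'])).round(1))
E
```

```text
12.7 [ 586.1150019  -321.56968317  398.17784957] -0.6193460226858298 [[-0.1, 0.995, -0.002], [0.995, 0.1, 0.001], [0.001, -0.002, -1.0]]
[581.3  31.9  -6.1]
[639.5  52.8  -6. ]
```

Request:
send_rows([
  [0.045,0.002,0,0,0.9],
  [0.048,0.002,0,0,0.9],
  [0.048,0.002,0,0,0.9],
  [0.048,0.002,0,0,0.9],
  [0.048,0.002,0,0,0.9],
])

```text
t: 13.2
ee_pos: [570.5, -83.2, 398.5]
orientation: [-2.1, -2.334, 0.001]
ft_force: [0.2, 0.5, 0.2]
width: 83.3
```

Request:
send_rows([
  [0.048,0.002,0,0,0.9],
  [0.048,0.002,0,0,0.9],
  [0.048,0.002,0,0,0.9],
  [0.048,0.002,0,0,0.9],
  [0.048,0.002,0,0,0.9],
])

```text
t: 13.7
ee_pos: [555.0, 156.6, 398.7]
orientation: [-2.1, -2.335, 0.002]
ft_force: [1.2, -1.0, 0.2]
width: 83.6
```

Request:
send_rows([
  [0.048,0.002,0,0,0.9],
  [0.048,0.002,0,0,0.9],
  [0.048,0.002,0,0,0.9],
  [0,0,0,0,0.9],
  [0,0,0,0,0.9],
])

```text
t: 14.2
ee_pos: [545.9, 299.4, 398.3]
orientation: [-2.098, -2.338, 0.004]
ft_force: [-0.1, 0.2, -0.7]
width: 83.5
```

```bash
python3 - <<'E'
from h import *
from scipy.spatial.transform import Rotation as Ro
o=telemetry.get_obs(); M=Ro.from_rotvec(o['orientation']).as_matrix(); print(o['t'],o['ee_pos'],o['qpos'],M.round(3).tolist())
im=grab('wrist','w20.png')
E
```

```text
14.2 [545.91380015 299.36437431 398.26644559] [ 4.82596502e-01  3.30254426e-01  1.54014194e+00 -3.33442570e-04
  1.27352638e+00  3.74485716e-01] [[-0.108, 0.994, -0.002], [0.994, 0.108, -0.001], [-0.001, -0.002, -1.0]]
```

View pics/w20.png

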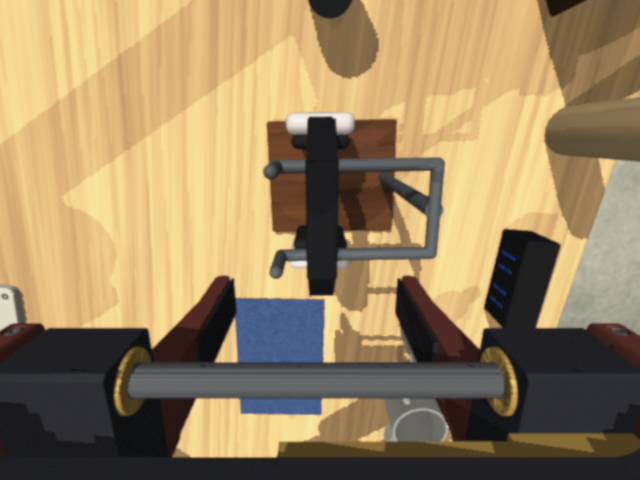

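The wrist view shows the band running vertically at column 321, rows 118 to 293. The prongs are at rows 165 and 255 and the tips near (272,170) and (277,262). The band lines up with the tool, so I'll compute positions.

```bash
cat > b.py <<'E'
from h import *
from scipy.spatial.transform import Rotation as Ro
o=telemetry.get_obs(); M=Ro.from_rotvec(o['orientation']).as_matrix()
im=grab('wrist'); P=cloud(im); g=im['color'].max(2)
m=(P[...,2]>224)&(P[...,2]<240)&(g<55)&(np.hypot(P[...,0]-550,P[...,1]-320)<95)
m=cv2.morphologyEx(m.astype(np.uint8),cv2.MORPH_OPEN,np.ones((15,5)))>0
q=P[m]; r=cv2.minAreaRect(q[:,:2].astype(np.float32)); zt=np.percentile(q[:,2],[5,50,95]); print('band',r,zt.round(1),m.sum())
c=np.array([*r[0],229.]); print('band centre tool',(M.T@(c-o['ee_pos'])).round(1))
qt=(q-o['ee_pos'])@M; print('tool-x extents',np.percentile(qt[:,0],[1,99]).round(1),'y',np.percentile(qt[:,1],[2,98]).round(1),'slope y/x',np.polyfit(qt[:,0],qt[:,1],1).round(4))
d=P-c; s=(P[...,2]>214)&(P[...,2]<275)&(g>60)&(np.hypot(d[...,0],d[...,1])<140)&~m; t=(P[s]-c)@M
print('prong/frame pts (tool axes about band centre): x',np.percentile(t[:,0],[1,99]).round(),'y',np.percentile(t[:,1],[1,99]).round())
mid=abs(t[:,1]-45)<15
h=t[mid,0]; print('prongs x',np.median(h[h<0]).round(1),np.median(h[h>0]).round(1))
v,u=np.nonzero(m); print('px',u.min(),u.max(),v.min(),v.max())
E
python3 b.py
```

```text
band ((548.2992553710938, 315.7523193359375), (23.778728485107422, 107.65628814697266), 5.941575050354004) [228.4 232.4 233.6] 4096
band centre tool [ 17.3   4.3 169.5]
tool-x extents [-33.2  70.3] y [-6.9 15.1] slope y/x [-2.0000e-03  4.0802e+00]
prong/frame pts (tool axes about band centre): x [-41.  47.] y [-36.  91.]
prongs x -26.9 42.5
px 306 338 146 283
```

```bash
cat >> b.py <<'E'
m=(P[...,2]>150)&(P[...,2]<240)&(g<60)&(np.hypot(P[...,0]-550,P[...,1]-320)<110)
qt=(P[m]-o['ee_pos'])@M; k=abs(qt[:,1]-4.3)<8; qt=qt[k]
for x in range(-90,130,6):
    a=qt[abs(qt[:,0]-x)<3]; 
    if len(a)>10: print(x,len(a),np.median(a[:,2]).round(1),end=' | ')
E
python3 b.py|tail -1
```

```text
-54 19 191.4 | -48 57 187.2 | -42 67 181.3 | -36 70 174.4 | -30 80 168.5 | -24 147 166.2 | -18 148 166.3 | -12 146 166.3 | -6 154 166.3 | 0 158 166.2 | 6 163 166.3 | 12 157 166.4 | 18 160 166.4 | 24 166 166.4 | 30 169 166.3 | 36 180 166.3 | 42 194 166.3 | 48 183 166.4 | 54 206 166.3 | 60 183 166.3 | 66 205 167.7 | 72 202 174.1 | 78 190 180.4 | 84 168 186.9 | 90 165 192.7 |
```

The flat part of the band is centred at tool x = +18.3 and y = +4.3 mm. Its top is 166 mm ahead of the TCP. The prongs at tool x = -10 and +60 leave room for the fingers. Descending.

Request:
send_rows([
  [0.019,0.004,0.0,0,0.9],
  [0,0,0.03,0,0.7],
  [0,0,0.035,0,0.5],
  [0,0,0.03,0,0.3],
  [0,0,0.014,0,0.3],
])

```text
t: 14.85
ee_pos: [547.8, 317.1, 287.9]
orientation: [-2.101, -2.334, 0.006]
ft_force: [-0.2, -0.3, -0.2]
width: 57.7
```

Request:
send_rows([
  [0,0,0,0,0.3],
  [0,0,0,0,0.3],
])

```text
t: 15.05
ee_pos: [549.2, 318.1, 291.8]
orientation: [2.101, 2.335, 0.002]
ft_force: [-0.9, 0.6, 0.6]
width: 57.3
```

```bash
python3 - <<'E'
from h import *
o=telemetry.get_obs(); print(o['t'],o['ee_pos'],o['ft_force'],o['width'])
im=grab('wrist','w21.png')
E
```

```text
15.05 [549.20703247 318.11684022 291.75337265] [-0.92783514  0.58520463  0.55299015] 57.27358666595424
```

View pics/w21.png

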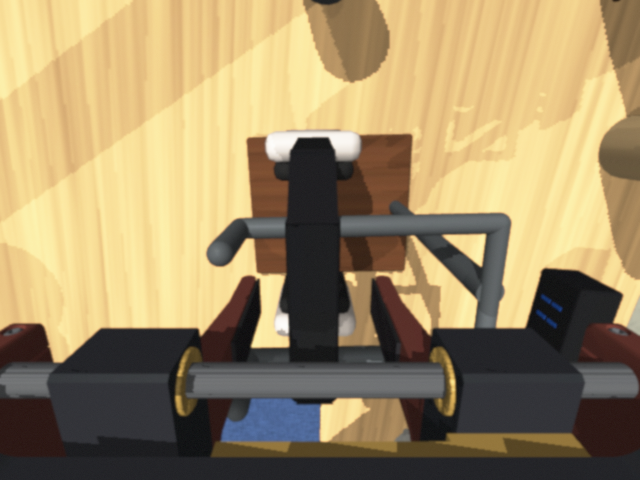

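The fingers (columns 247 and 385) straddle the band at column 314, between the prongs. I'll lower 3 mm and close.

Request:
send_rows([
  [0,0,0.004,0,0.3],
  [0,0,0,0,0],
  [0,0,0,0,-0.5],
  [0,0,0,0,-1],
  [0,0,0,0,-1],
])

```text
t: 15.6
ee_pos: [548.5, 317.9, 286.9]
orientation: [2.101, 2.336, 0.001]
ft_force: [-1.0, 1.2, -0.1]
width: 28.5
```

Request:
send_rows([
  [0,0,0,0,-1],
  [0,0,0,0,-1],
  [0,0,0,0,-1],
  [0,0,0,0,-1],
  [0,0,0,0,-1],
])

```text
t: 16.1
ee_pos: [548.4, 317.9, 286.8]
orientation: [-2.101, -2.336, -0.0]
ft_force: [-0.8, -0.4, 2.5]
width: 23.6
```

Request:
send_rows([
  [0,0,-0.01,0,-1],
  [0,0,-0.015,0,-1],
  [0,0,-0.015,0,-1],
  [0,0,-0.015,0,-1],
  [0,0,0,0,-1],
])

```text
t: 16.6
ee_pos: [549.5, 318.5, 345.2]
orientation: [2.099, 2.335, 0.008]
ft_force: [-0.0, -0.1, -2.8]
width: 23.7
```

```bash
python3 - <<'E'
from h import *
o=telemetry.get_obs(); print(o['t'],o['ee_pos'],o['ft_force'],o['moment'],o['width'])
im=grab('wrist','w22.png'); s=grab('side'); cv2.imwrite('pics/s22.png',cv2.resize(s['color'][200:420,180:400],None,fx=2.7,fy=2.7))
E
```

```text
16.6 [549.50737866 318.50140104 345.18955665] [-0.02592109 -0.13508089 -2.82216696] [ 0.04276704 -0.10402706 -0.01503165] 23.65399701273589
```

View pics/w22.png

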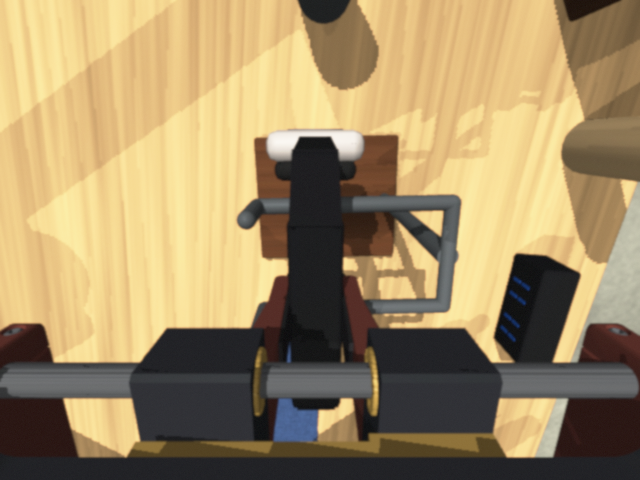

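View pics/s22.png

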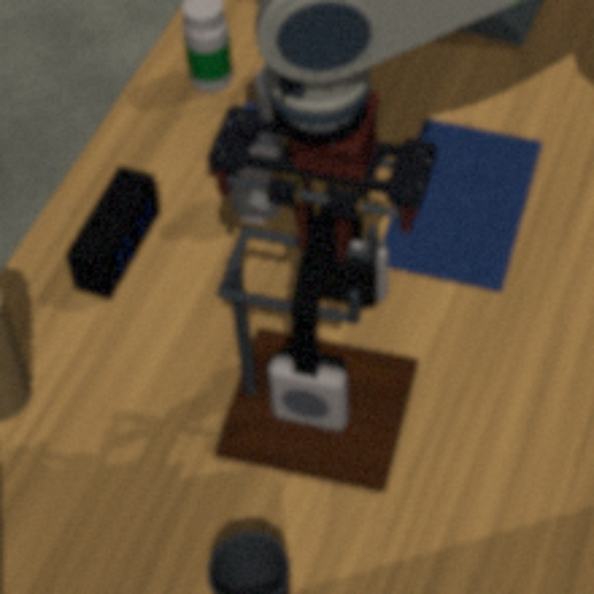

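The headset is gripped (23.7 mm) and lifted 58 mm. Raising more, then out towards the stand's -x.

Request:
send_rows([
  [0,0,-0.012,0,-1],
  [0,0,-0.012,0,-1],
  [0,-0.01,0,0,-1],
  [0,-0.02,0,0,-1],
  [0,-0.025,0,0,-1],
])

```text
t: 17.2
ee_pos: [492.9, 311.9, 365.5]
orientation: [-2.101, -2.335, 0.0]
ft_force: [-0.8, -0.4, -3.5]
width: 23.7
```

Request:
send_rows([
  [0,-0.025,0,0,-1],
  [0,-0.025,0,0,-1],
  [0,-0.02,0,0,-1],
  [0,0,0,0,-1],
])

```text
t: 17.6
ee_pos: [421.3, 304.0, 365.6]
orientation: [-2.099, -2.337, 0.002]
ft_force: [-0.7, -0.0, -4.2]
width: 23.8
```

```bash
python3 - <<'E'
from h import *
from scipy.spatial.transform import Rotation as Ro
o=telemetry.get_obs(); M=Ro.from_rotvec(o['orientation']).as_matrix(); print(o['t'],o['ee_pos'],o['ft_force'],o['width'],'yaw',np.arctan2(M[1,1],M[0,1]))
for T in [(430,30,370),(517,23.5,370)]: print((M.T@(np.array(T)-o['ee_pos'])).round(1))
im=grab('top','t23.png')
E
```

```text
17.6 [421.30581655 304.0415308  365.61371795] [-0.65374784 -0.0112283  -4.20642158] 23.84506132695142 yaw 0.10715147821828955
[-273.4  -20.7   -4.2]
[-289.2   65.1   -4.4]
```

View pics/t23.png

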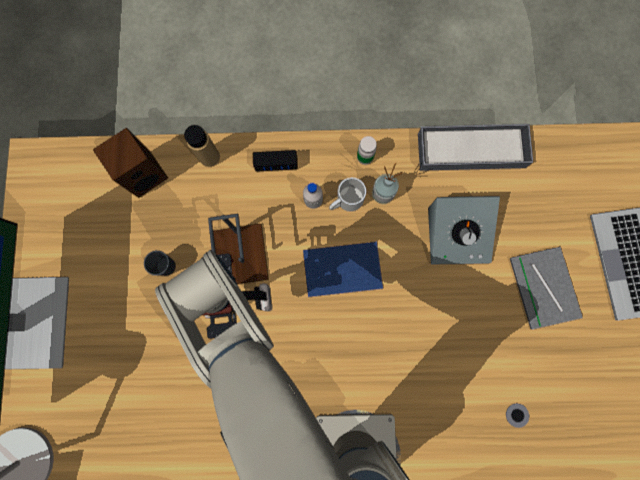

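The headset is clear of the stand. I'll carry it past the stand, then over the mat.

Request:
send_rows([
  [-0.02,-0.003,0,0,-1],
  [-0.035,-0.003,0,0,-1],
  [-0.035,-0.003,0,0,-1],
  [-0.035,-0.003,0,0,-1],
  [-0.035,-0.003,0,0,-1],
])

```text
t: 18.15
ee_pos: [426.6, 142.7, 365.9]
orientation: [2.1, 2.336, 0.001]
ft_force: [0.6, -0.5, -2.6]
width: 23.8
```

Request:
send_rows([
  [-0.035,0,0,0,-1],
  [-0.035,0,0,0,-1],
  [-0.03,0.01,0,0,-1],
  [-0.02,0.02,0,0.015,-1],
  [-0.009,0.03,0,0,-1],
])

```text
t: 18.65
ee_pos: [499.9, 19.4, 366.0]
orientation: [2.121, 2.317, -0.0]
ft_force: [0.4, 1.1, -2.6]
width: 24.1
```

Request:
send_rows([
  [0,0.02,0.02,0,-1],
  [0,0,0.03,0,-1],
  [0,0,0.02,0,-1],
  [0,0,0,0,-1],
])

```text
t: 19.05
ee_pos: [518.3, 23.1, 292.9]
orientation: [-2.116, -2.317, 0.006]
ft_force: [-0.5, 0.9, -2.0]
width: 23.8
```

```bash
python3 - <<'E'
from h import *
from scipy.spatial.transform import Rotation as Ro
o=telemetry.get_obs(); M=Ro.from_rotvec(o['orientation']).as_matrix(); print(o['t'],o['ee_pos'],o['ft_force'],o['moment'],o['width'],'yaw',np.arctan2(M[1,1],M[0,1]))
print((M.T@(np.array([517,23.5,247])-o['ee_pos'])).round(1))
im=grab('wrist','w24.png'); s=grab('side'); cv2.imwrite('pics/s24.png',cv2.resize(s['color'][160:360,240:440],None,fx=3,fy=3))
# headset undersides: white cups in side view
P=cloud(s); hsv=cv2.cvtColor(s['color'],cv2.COLOR_BGR2HSV)
m=(hsv[...,1]<50)&(hsv[...,2]>110)&(np.hypot(P[...,0]-517,P[...,1]-23)<110)&(P[...,2]<180)&(P[...,2]>15); print(np.percentile(P[m],[1,99],axis=0).round())
E
```

```text
19.05 [518.31357055  23.0505889  292.94449148] [-0.45755964  0.86608286 -2.02434448] [-0.00465437 -0.04085818 -0.04137773] 23.751231367846085 yaw 0.09058655946665113
[ 0.6 -1.  46. ]
[[477. -53. 118.]
 [539. 110. 137.]]
```

View pics/w24.png

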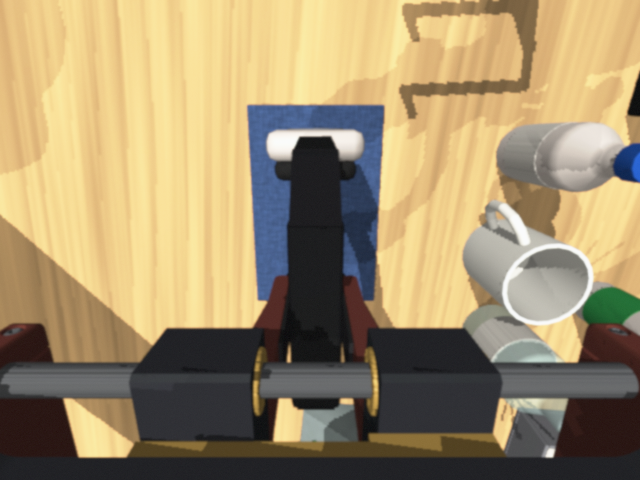

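View pics/s24.png

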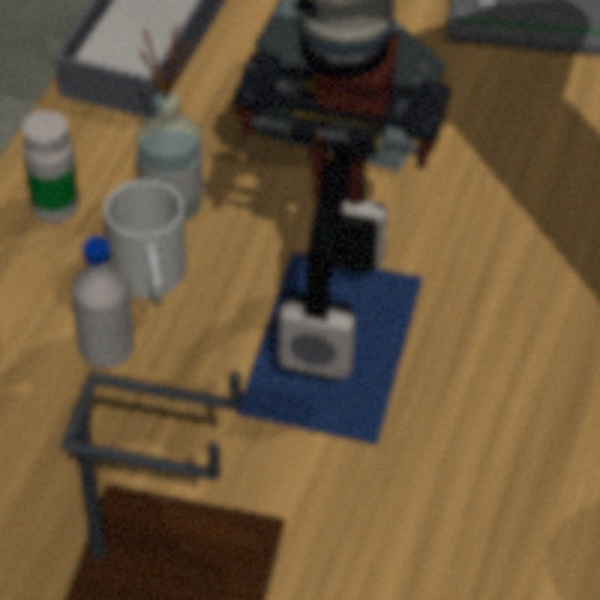

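The headset is centred over the mat with about 45 mm to go. Lowering.

Request:
send_rows([
  [0,0,0.015,0,-1],
  [0,0,0.014,0,-1],
  [0,0,0.008,0,-1],
  [0,0,0.004,0,-1],
  [0,0,0,0,-1],
])

```text
t: 19.65
ee_pos: [519.6, 23.4, 255.1]
orientation: [2.118, 2.32, 0.001]
ft_force: [0.4, -0.2, -2.4]
width: 23.6
```

Request:
send_rows([
  [0,0,0.002,0,-1],
  [0,0,0,0,-1],
])

```text
t: 19.85
ee_pos: [519.5, 23.4, 253.1]
orientation: [2.118, 2.32, 0.001]
ft_force: [0.5, -0.1, -2.7]
width: 23.7
```

Request:
send_rows([
  [0,0,0.001,0,-1],
  [0,0,0,0,-1],
])

```text
t: 20.05
ee_pos: [519.3, 23.4, 251.8]
orientation: [2.118, 2.32, 0.0]
ft_force: [0.0, -0.7, -3.3]
width: 23.6
```

Request:
send_rows([
  [0,0,0.002,0,-1],
  [0,0,0,0,-1],
])

```text
t: 20.25
ee_pos: [519.2, 23.4, 249.5]
orientation: [-2.118, -2.32, 0.0]
ft_force: [-0.6, -0.8, -2.7]
width: 23.7
```

Request:
send_rows([
  [0,0,0.001,0,-1],
  [0,0,0,0,-1],
])

```text
t: 20.45
ee_pos: [519.2, 23.4, 248.5]
orientation: [-2.118, -2.32, 0.0]
ft_force: [-0.2, 0.1, -3.1]
width: 23.9
```

Request:
send_rows([
  [0,0,0.001,0,-1],
  [0,0,0,0,-1],
])

```text
t: 20.65
ee_pos: [519.5, 23.6, 248.0]
orientation: [2.118, 2.32, 0.001]
ft_force: [-1.9, 1.3, 2.5]
width: 23.3
```

Contact at TCP z = 248: the force went from -3 to +2.5 N. Releasing.

Request:
send_rows([
  [0,0,0,0,-0.3],
  [0,0,0,0,-0.1],
  [0,0,0,0,0.1],
  [0,0,0,0,0.3],
  [0,0,0,0,0.3],
])

```text
t: 21.15
ee_pos: [519.3, 23.4, 247.7]
orientation: [2.118, 2.32, 0.0]
ft_force: [0.3, -0.5, 0.5]
width: 56.6
```

```bash
python3 - <<'E'
from h import *
o=telemetry.get_obs(); print(o['t'],o['ee_pos'],o['ft_force'],o['width'])
im=grab('wrist','w25.png')
E
```

```text
21.15 [519.31037429  23.38625251 247.67702895] [ 0.29654721 -0.46786072  0.50323512] 56.62956566517903
```

View pics/w25.png

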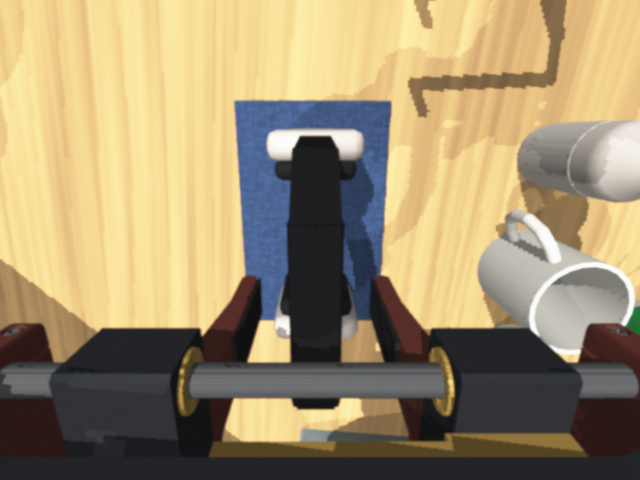

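The fingers are clear of the band and the headset stands on the mat. Retreating straight up, then checking.

Request:
send_rows([
  [0,0,-0.015,0,0.3],
  [0,0,-0.03,0,0.3],
  [0,0,-0.04,0,0.3],
  [0,0,-0.04,0,0.3],
  [0,0,-0.03,0,0.3],
])

```text
t: 21.7
ee_pos: [519.5, 23.4, 405.3]
orientation: [2.117, 2.319, 0.002]
ft_force: [0.2, 0.5, -0.9]
width: 56.8
```

Request:
send_rows([
  [0.03,-0.045,0,0,0.3],
  [0.03,-0.045,0,0,0.3],
  [0,-0.03,0,0,0.3],
  [0,0,0,0,0.3],
  [0,0,0,0,0.3],
])

```text
t: 22.2
ee_pos: [401.6, 68.4, 403.2]
orientation: [2.117, 2.32, 0.002]
ft_force: [-0.1, -1.1, -0.9]
width: 57.0
```

```bash
python3 - <<'E'
from h import *
o=telemetry.get_obs(); print(o['t'],o['ee_pos'],o['ft_force'],o['width'],abs(o['qvel']).max())
im=grab('wrist','w26.png');t=grab('top'); cv2.imwrite('pics/t26.png',cv2.resize(t['color'][150:330,290:520],None,fx=3,fy=3)); s=grab('side'); cv2.imwrite('pics/s26.png',cv2.resize(s['color'][160:360,240:440],None,fx=3,fy=3))
for nm,i in (('top',t),('side',s),('wrist',im)):
    P=cloud(i); b=(P[...,2]>190)&(P[...,2]<202)&(np.hypot(P[...,0]-517,P[...,1]-23)<90)
    if b.sum()>20: print(nm,'band',cv2.minAreaRect(P[b][:,:2].astype(np.float32)),np.percentile(P[b][:,2],[5,50,95]).round(1),b.sum())
E
```

```text
22.2 [401.57467775  68.44300474 403.17571274] [-0.08595659 -1.07824222 -0.94939039] 56.98713454950591 0.030588434901182803
top band ((518.810302734375, 20.84516143798828), (24.240314483642578, 99.0967025756836), 5.142145156860352) [190.4 194.6 199.3] 235
side band ((516.6693115234375, 29.532886505126953), (24.631935119628906, 108.03557586669922), 5.024728298187256) [191.2 195.3 199.1] 234
wrist band ((518.4932250976562, 23.09151840209961), (24.343055725097656, 101.12306213378906), 5.444980144500732) [191.7 193.5 194.6] 2439
```

View pics/t26.png

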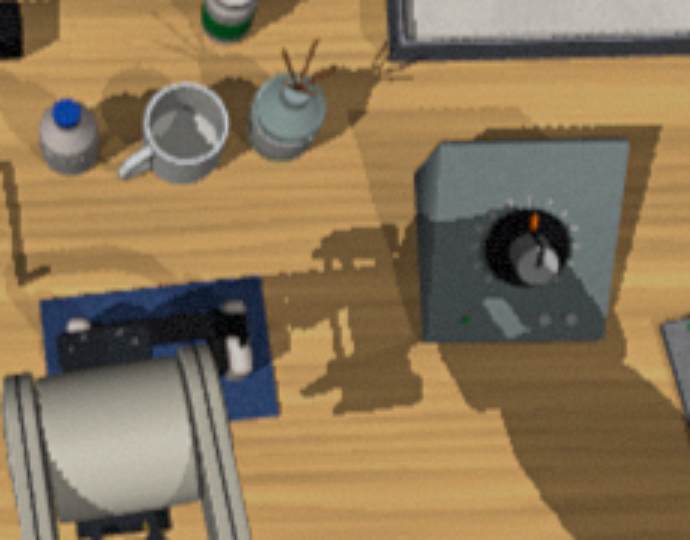

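View pics/s26.png

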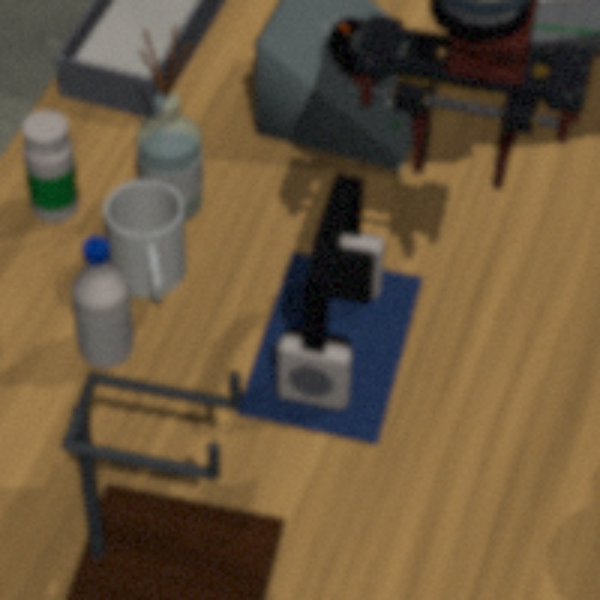

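The headset stands upright on the mat. Its band centre is about (518,23) with the top at 194 mm, against a mat centre of (517,23.5). The knob and orange lines still agree, nothing else has moved, and the arm is clear, so I'll hand the job in.

```bash
python3 - <<'E'
from h import *
print(ctrl.close_job())
E
```

```text
the job is handed in; nothing more can be done
None
```

The job is done and handed in at about 22 s of the 67 s allowed; no verdict was reported.

- **Knob:** I turned only the inner knob, about 1.0 rad clockwise in three gripped strokes with the fingertips kept above the ring. The last close-up, taken before the headset move, put the black line within about 0.02 rad of the orange line. The orange line read 0.09–0.10 rad before and after, so the ring did not turn. The final overhead view showed the two lines still agreeing, by eye.
- **Headset:** I lifted it about 80 mm, brought it out past the upturned tips, and lowered it until I felt the mat at about 2.5 N before letting go. It stands upright, with the top of the band at about 194 mm, as expected on the mat. The band centre is within about 3 mm of the mat centre in the overhead and wrist views.
- **Disagreement:** The side camera put the band centre about 6 mm further along the mat's long side, because part of the band was hidden from it. That is well inside the 40 mm tolerance.
- **Surroundings:** The mug and both bottles looked unmoved in the final pictures. The pen cup was outside the final crops. I last saw it in place in the overhead view with the headset off the stand, and the arm did not go near it after that. The arm finished clear of everything.

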